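# Lower the radio desk's ratchet copy board to its second notch

## Robot

A 7-joint arm with a two-finger parallel gripper is mounted at the origin on the work surface. World frame = base frame: x ahead of the robot, y to its left, z up, the work surface at z = 0. Lengths are in m, angles in rad, forces in N, time in s.
With the tool pointing down it reaches from about 0.4 to 0.85 m from the base axis. Payload 4.5 kg.
Tool frame: the origin (TCP) lies midway between the tips of the shut fingers; the grasp point (between the pads) lies 19 mm behind it; z points along the fingers, y is the line along which they close (so a half turn about z gives the same grasp; the last joint's range is limited). The gripper opens to 88 mm and grips with 3 to 60 N. Pads are 18 mm wide; open, the fingers measure 123 mm over their backs; the gripper's body (75 mm by 187 mm) begins 45 mm behind the grasp point.
Start: joints at [-1.297, 0.689, -0.195, 1.565, 0.157, 0.902, -0.215], TCP at [0.148, 0.607, 0.239] pointing down, gripper open.
Joint ranges: [-3.01, 3.01], [-0.46, 2.08], [-1.47, 1.51], [0.13, 2.56], [-1, 4.14], [0.04, 2.09], [-2.66, 2.66]. Speed limits (rad/s): [2.57, 2.57, 3.14, 3.14, 3.14, 3.14, 3.14].

## Interface

Orientations are given as a unit quaternion [x, y, z, w].
In Python, from plant import get_state, viewer, workorder gives the robot as it stands. The module is installed in compiled form; this text tells all that it offers.
- The arm moves only by the tool step_arm, never from a script. Its argument "motion" is a list of rows, each an object of numbers: "wx", "wy", "wz": the turn, a rotation vector about the tool's x, y, z each as a share of 180 degrees, from -1 to 1; "dx", "dy", "dz": the shift along the tool's x, y, z each as a share of 8 cm, from -1 to 1; "claw": the finger opening in mm, from 0 to 88.1. A call has 1 to 8 rows; each row is the pose to reach, as a shift and turn from the pose commanded when the call began, along the tool's axes at that moment, turning the shorter way round; what a row does not reach only later rows make up. A row lasts 1/10 s, in which the tool goes at most 50 mm and 8.59 degrees, less where a joint would pass 70% of its speed; a pose out of reach is approached as far as the arm can. A call with a number of a shift or a turn outside -1 to 1 is refused whole. A call with a gripper value outside its range is refused whole. The fingers move at their own pace and stop on an object; "force" is the grip in N (left out, the last holds). Time passes only in rows, so rows that repeat a pose let the fingers close. It gives the time, the measured TCP pose, the force, the opening and the grip force at its end, in the units of the state.
- get_state(): the state, without advancing time (a new reading comes with each control period).
- viewer.snapshot(name): name is "side" or "top"; returns (picture, depth): 420x560x3 uint8, red, green, blue; 420x560 float32, m along the optical axis (not along the pixel's ray), 0 where there is no reading.
- viewer.calibration(name): a dict with "vfov" (degrees; the focal length in pixels is half the picture's height over the tangent of half this angle, whatever the lens; pixels are square), "cx", "cy" (the principal point, pixels), "dist_coeffs" ([k1, k2, p1, p2, k3] as OpenCV has them; the pictures are not rectified), "extrinsics" (4x4, takes a point from camera to world coordinates). Camera axes: x right, y down, z forward; pixel columns grow to the right and rows downward; lengths in m; the calibration is good to about 2 mm. A picture is of the moment at which its call begins. calibration takes no time and is no camera call.
- workorder.finish_job(): hands the job in; it is judged then, once.
The state is a dict: "clock": time; "q": joint angles; "qd": joint speeds; "joint_torque": joint torques, N m; "tool_pos": TCP position; "eef_rot": TCP orientation; "contact_force": force on the tool from outside, world axes, zero at the start; "moment": the same for the moment, N m; "opening": opening from 0.0 (shut) to 1.0 (fully open); "finger_force": force on a finger pad.
Only numpy, scipy, OpenCV 4.12 (cv2) and the standard library are available. Lean on these libraries where they do the work, as an engineer would, in place of code of your own. Each camera call takes 0.05 s, during which the arm holds its last target. There are 200 camera calls.

## Task

The copy board on the radio desk is propped too steeply and its ratchet only clicks upwards: raise the board through its remaining notches and on past the top until the red pawl tumbles clear, then let it down gently, without dropping it, until it lies fully flat and the pawl is armed again. Then raise it to the second notch from the bottom and leave it resting there on the pawl. Leave the microphone, jar, Morse key and switch box where they are.

Things in the scene. Friction and masses are not known exactly. Their poses are not given: they have to be found in the camera images.
- stand: Fixed steel copy stand. Origin on the desk top (z = 0) under the middle of the hinge axis; x points level from the board's free edge to the hinge and on to the pawl, y along the hinge. Base plate 12 mm thick, x -120 to +130, y -165 to +205 mm; two rests for the board at x -100, y +-120; hinge cheeks at y +-155, 110 high; pawl bracket at x 100, y 146, 166 high. Nothing else under the board.
- hinge (a point): Middle of the board's hinge axis, 100 mm above the desk, fixed; axes as the stand's. The hinge is on the side away from the robot, the free edge comes towards the robot and, when flat, overhangs the base plate by 100 mm with 95 mm of free height beneath. The red tumbling pawl with a round weighted tail on top stands at the +y end, its pivot 100 mm beyond and 60 mm above this axis.
- board (a joint): Board, rad: 0 flat, grows as the free edge rises, stop at 1.48. Pawl engaged (tail leaning away from the board): it rises freely; let go, it drops back to the notch last passed; 5 notches, resting at 0.24, 0.45, 0.66, 0.87, 1.08 (each passed about 0.02 higher). At about 1.32 (1.38 is sure) the pawl tumbles so the board can go down; at 0 (flat) it is armed again. Starts at notch 3, 4 or 5.
- board_edge (a point): Middle of the free edge, on the board's underside; turns with it: x in the board's plane from free edge to hinge, y along the edge, z out of the upper face. Plywood, white sheet on top, red free edge: 220 mm from hinge to edge, 300 mm wide, 10 mm thick, hinge axis in its mid-plane; about 0.6 kg, falls by its weight, lightly damped (3 rad/s if dropped from the top: too fast).
- microphone: Loose black hand microphone lying on the desk, 85 x 64 x 32 mm; origin at the centre of its underside. Leave alone.
- jar: Loose frosted glass jar with white lid, 84 mm diameter, 96 mm high; origin at the centre of its underside. Leave alone.
- morse_key: Loose silver Morse key on a dark base, 130 x 75 x 54 mm; origin at the centre of its underside. Leave alone.
- switch_box: Loose red toggle switch box, 85 x 65 x 45 mm with a short toggle to 69 mm; origin at the centre of its underside. Leave alone.

How it is judged:
On the way, in this order (a step that is already met when the one before it is completed fails the run):
1. the board is lifted past the top, where the pawl tumbles clear (value of joint board above 1.28 rad), for 0.1 s.
2. the board lies flat, which arms the pawl again (value of joint board below 0.03 rad), for 0.2 s.
At the end, for the whole second after the job is handed in: The board rests still (under 0.05 rad/s), let go, on its second notch: at 0.45 rad within 0.05 (value of joint board between 0.4 and 0.5 rad and velocity of joint board between -0.05 and 0.05 rad/s); the robot touches nothing.
It fails at once if the board is dropped flat: it comes down on its rests faster than 1.8 rad/s (let go from the top it would arrive at about 3) (value of joint board below 0.18 rad and velocity of joint board below -1.8 rad/s).
It fails at once if the microphone is moved by more than 25 mm (distance of microphone from where it was at the start of the episode above 0.025 m).
It fails at once if the jar is moved by more than 25 mm (distance of jar from where it was at the start of the episode above 0.025 m).
It fails at once if the Morse key is moved by more than 25 mm (distance of morse_key from where it was at the start of the episode above 0.025 m).
It fails at once if the switch box is moved by more than 25 mm (distance of switch_box from where it was at the start of the episode above 0.025 m).
It also fails if it takes over 51 s, if anything falls off the work surface, if the arm or the gripper's body presses on something with over 40 N, if the wrist force passes 120 N, or if a joint passes its speed limit or range.

## Working session

There is one attempt and no reset: what is moved stays moved. The work goes in short steps, Python scripts to look and compute and a tool call to move; the robot and the scene stay as the last step left them, time stands still between calls to the robot, and variables do not carry over. Pictures are saved under pics/ and viewed, at most 10 in all, crops included, and the job is handed in when it is done.

Besides the shell and the picture viewer there is one more tool, called after "Request:" as name(argument=value, ...), one argument or row to a line, values as JSON. step_arm: Moves the arm, as the interface text tells. Shift numbers are shares of 8 cm and turn numbers shares of 180 degrees, none past 1 either way. Its arguments: {"type":"object","properties":{"motion":{"type":"array","items":{"type":"object","properties":{"wx":{"type":"number","minimum":-1,"maximum":1},"wy":{"type":"number","minimum":-1,"maximum":1},"wz":{"type":"number","minimum":-1,"maximum":1},"dx":{"type":"number","minimum":-1,"maximum":1},"dy":{"type":"number","minimum":-1,"maximum":1},"dz":{"type":"number","minimum":-1,"maximum":1},"claw":{"type":"number"}}}},"force":{"type":"number"}},"required":["motion"]}

```bash
mkdir -p pics
cat > h.py <<'E'
import numpy as np, cv2
from plant import get_state, viewer, workorder
from scipy.spatial.transform import Rotation as R
def cam(n):
    c=viewer.calibration(n); f=210/np.tan(np.radians(c['vfov'])/2)
    return np.array([[f,0,c['cx']],[0,f,c['cy']],[0,0,1]]),np.array(c['dist_coeffs']),np.array(c['extrinsics'])
def pts(n,uv,d):
    K,D,E=cam(n); uv=np.asarray(uv,float).reshape(-1,1,2)
    x=cv2.undistortPoints(uv,K,D).reshape(-1,2)
    P=np.c_[x,np.ones(len(x))]*np.asarray(d).reshape(-1,1)
    return P@E[:3,:3].T+E[:3,3]
def cloud(n,depth):
    v,u=np.mgrid[:420,:560]; 
    return pts(n,np.c_[u.ravel(),v.ravel()],depth.ravel()).reshape(420,560,3)
E
python3 - <<'E'
from h import *
for n in('side','top'):
    p,d=viewer.snapshot(n); cv2.imwrite(f'pics/{n}0.png',p[:,:,::-1]); np.savez(f'{n}0.npz',p=p,d=d)
    print(n,cam(n)[2].round(3).tolist())
s=get_state(); print(s)
E
```

```text
side [[-0.996, -0.071, 0.056, 0.414], [-0.088, 0.622, -0.778, 1.313], [0.02, -0.78, -0.625, 1.143], [0.0, 0.0, 0.0, 1.0]]
top [[-0.002, -0.989, 0.147, 0.285], [-1.0, 0.005, 0.019, -0.009], [-0.02, -0.147, -0.989, 1.497], [0.0, 0.0, 0.0, 1.0]]
{'clock': 0.1, 'q': array([-1.29721547,  0.68991426, -0.19451267,  1.56620739,  0.1573033 ,
        0.90254813, -0.21515589]), 'qd': array([ 5.41326002e-05, -1.08370555e-03, -9.52463190e-04, -3.55844126e-03,
       -2.58154940e-03, -1.65543546e-03,  1.54669679e-03]), 'joint_torque': array([-2.77329695e-03, -5.28498888e+01, -1.27155863e+00, -1.53837276e+01,
       -5.25867334e-02,  1.99642833e-03,  4.98994518e-05]), 'tool_pos': array([0.14834567, 0.606554  , 0.23798994]), 'eef_rot': array([ 1.19597055e-01,  9.92822156e-01, -8.42423694e-04, -3.37828114e-05]), 'contact_force': array([ 1.32806352,  0.25355498, -0.03969928]), 'moment': array([0.01425139, 0.02466499, 0.01603425]), 'finger_force': 0.0, 'opening': 1.003973319195868}
```

View pics/side0.png

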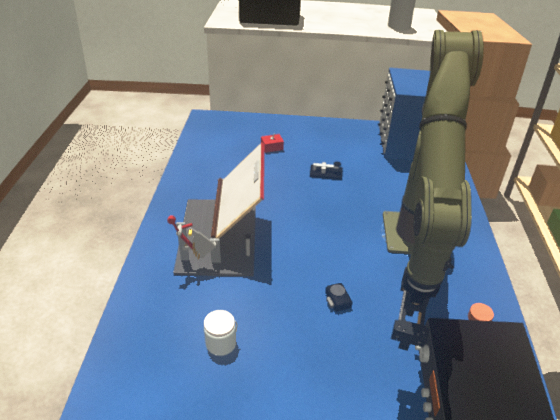

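View pics/top0.png

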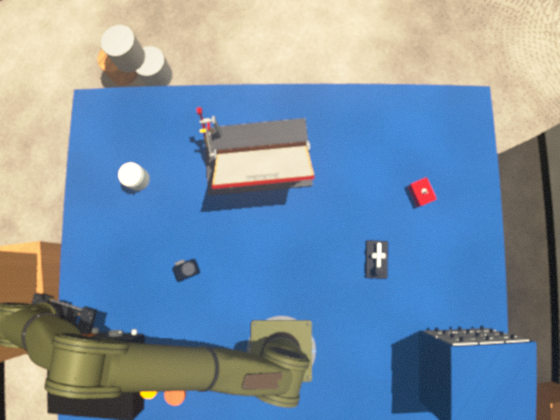

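The board is propped steeply, with its red edge in the top view from about (213,187) to (313,178). The pawl is at (205,120), the microphone at (186,269), and the jar at (133,177). The switch box and Morse key are off to the right.

Run:
```python
from h import *
for n in('top','side'):
    z=np.load(n+'0.npz'); p=z['p'].astype(int); C=cloud(n,z['d']); hsv=cv2.cvtColor(z['p'],cv2.COLOR_RGB2HSV)
    red=((hsv[...,0]<8)|(hsv[...,0]>172))&(hsv[...,1]>150)&(hsv[...,2]>70)
    k,l,st,ce=cv2.connectedComponentsWithStats(red.astype(np.uint8))
    for i in range(1,k):
        if st[i,4]>25:
            q=C[l==i]; q=q[q[:,2]>-.05]
            print(n,'red',st[i],ce[i].round(),np.median(q,0).round(3),q.min(0).round(3),q.max(0).round(3))
    for nm,(u,v) in (dict(jar=(133,177),mic=(186,269),key=(377,258),sw=(423,192),cheekbase=(262,133)) if n=='top' else {}).items():
        print(nm,np.median(C[v-3:v+4,u-3:u+4].reshape(-1,3),0).round(3))
    # board plane
    x0,y0,x1,y1=(220,155,305,180) if n=='top' else (225,175,258,215)
    q=C[y0:y1,x0:x1].reshape(-1,3); w=p[y0:y1,x0:x1].reshape(-1,3).min(1)>120; q=q[w]
    c=np.median(q,0); U,S,V=np.linalg.svd(q-c,full_matrices=False); nn=V[2]*np.sign(V[2][2])
    r=abs((q-c)@nn); q=q[r<.006]; c=q.mean(0); V=np.linalg.svd(q-c,full_matrices=False)[2]; nn=V[2]*np.sign(V[2][2])
    print(n,'plane',c.round(3),nn.round(3),'angle',np.arccos(nn[2]).round(3),'yaw',np.arctan2(-nn[1],-nn[0]).round(3),len(q))
```

```text
top red [212 176 102  13 282] [259. 182.] [0.53  0.063 0.266] [ 0.285 -0.097  0.006] [0.583 0.232 1.497]
top red [411 178  25  27 380] [423. 191.] [ 0.537 -0.491  0.044] [ 0.285 -0.536  0.027] [ 0.585 -0.009  1.497]
jar [0.584 0.499 0.095]
mic [0.277 0.322 0.034]
key [ 0.312 -0.327  0.038]
sw [ 0.536 -0.493  0.046]
cheekbase [0.759 0.064 0.012]
top plane [0.589 0.052 0.208] [0.78  0.064 0.622] angle 0.899 yaw -3.059 373
side red [261 135  22  60 185] [268. 149.] [ 0.534 -0.471  0.045] [ 0.496 -0.527  0.032] [0.583 0.19  0.271]
side plane [0.595 0.099 0.192] [0.778 0.052 0.626] angle 0.894 yaw -3.075 214
```

```bash
cat >> h.py <<'E'
YAW=.07; H=np.array([.672,.073,0]); S=R.from_euler('z',YAW).as_matrix()
def w(x,y,z): return H+S@np.array([x,y,z])
def tool(pitch=45):
    c,s=np.cos(np.radians(pitch)),np.sin(np.radians(pitch))
    z=np.array([0,-c,-s]); y=np.array([1.,0,0]); return S@np.c_[np.cross(y,z),y,z]
def tip(a,d=.013,r=.2,y=.125): # prong axis distance d under underside
    return w(-r*np.cos(a)-(.005+d)*np.sin(a), y, .1+r*np.sin(a)-(.005+d)*np.cos(a)-(.025*np.cos(a) if d<.03 else 0))
def delta(P,T=None):
    s=get_state(); R0=R.from_quat(s['eef_rot']).as_matrix(); T=tool() if T is None else T
    rv=R.from_matrix(R0.T@T).as_rotvec()/np.pi
    print('t',round(s['clock'],2),'pos',s['tool_pos'].round(3),'F',s['contact_force'].round(1),'q',s['q'].round(2))
    for p in np.atleast_2d(P): print('goal',p.round(3),'d',(R0.T@(p-s['tool_pos'])/.08).round(3),'w',rv.round(3))
def board(name):
    p,d=viewer.snapshot('top'); cv2.imwrite(f'pics/{name}.png',p[:,:,::-1])
    C=cloud('top',d); L=(C-H)@S; hsv=cv2.cvtColor(p,cv2.COLOR_RGB2HSV)
    m=(abs(L[...,1])<.09)&(L[...,0]<-.01)&(L[...,0]>-.22)&(L[...,2]>.08)&(p.min(2)>110)
    q=L[m]
    if len(q)>40:
        A=np.polyfit(q[:,0],q[:,2],1); print('board angle',np.arctan(-A[0]).round(3),'n',len(q),'y range',L[m][:,1].min().round(3))
E
python3 - <<'E'
from h import *
z=np.load('top0.npz'); p=z['p']; C=cloud('top',z['d']); hsv=cv2.cvtColor(p,cv2.COLOR_RGB2HSV)
red=((hsv[...,0]<8)|(hsv[...,0]>172))&(hsv[...,1]>150)&(hsv[...,2]>70)
v,u=np.where(red); k=(u>205)&(u<320)&(v>170); u,v=u[k],v[k]; q=C[v,u]; k=(q[:,2]>.24)&(q[:,2]<.3); q=q[k];u=u[k];v=v[k]
K,D,E=cam('top')
for s in(u<u.min()+4,u>u.max()-4):
    r=pts('top',np.c_[u[s],v[s]],np.ones(s.sum())).mean(0)-E[:3,3]; print('end',(E[:3,3]+r*(.268-E[2,3])/r[2]).round(3),q[s].mean(0).round(3))
print(np.polyfit(q[:,1],q[:,0],1))
board('b0')
delta([w(-.2,.25,.3),tip(.87,.05)])
E
```

```text
end [0.518 0.193 0.268] [0.519 0.194 0.266]
end [ 0.543 -0.092  0.268] [ 0.543 -0.092  0.267]
[-0.09006156  0.53444539]
board angle 0.866 n 1699 y range -0.09
t 0.15 pos [0.148 0.607 0.238] F [-0.6 -0.2 -0.5] q [-1.3   0.69 -0.19  1.57  0.16  0.9  -0.22]
goal [0.455 0.308 0.3  ] d [-4.609 -2.713 -0.769] w [ 0.157 -0.215  0.38 ]
goal [0.493 0.186 0.217] d [-5.43  -4.089  0.265] w [ 0.157 -0.215  0.38 ]
```

Request:
step_arm(
  motion=[
    {"dx": -1, "dy": -0.6, "dz": -0.9, "wx": 0.157, "wy": -0.215, "wz": 0.38, "claw": 0},
    {"dx": -1, "dy": -0.6, "dz": -0.9, "wx": 0.157, "wy": -0.215, "wz": 0.38, "claw": 0},
    {"dx": -1, "dy": -0.6, "dz": -0.9, "wx": 0.157, "wy": -0.215, "wz": 0.38, "claw": 0},
    {"dx": -1, "dy": -0.6, "dz": -0.9, "wx": 0.157, "wy": -0.215, "wz": 0.38, "claw": 0},
    {"dx": -1, "dy": -0.6, "dz": -0.9, "wx": 0.157, "wy": -0.215, "wz": 0.38, "claw": 0},
    {"dx": -1, "dy": -0.6, "dz": -0.9, "wx": 0.157, "wy": -0.215, "wz": 0.38, "claw": 0},
    {"dx": -1, "dy": -0.6, "dz": -0.9, "wx": 0.157, "wy": -0.215, "wz": 0.38, "claw": 0},
    {"dx": -1, "dy": -0.6, "dz": -0.9, "wx": 0.157, "wy": -0.215, "wz": 0.38, "claw": 0},
  ],
  force=20,
)

```text
clock: 0.95
tool_pos: [0.2137, 0.5419, 0.3105]
eef_rot: [0.559, 0.763, -0.222, 0.238]
contact_force: [1.5, -0.5, -0.5]
opening: 0.298
finger_force: 0.0
```

```bash
sed -i 's/^YAW=.07; H=np.array(\[.672,.073,0\])/YAW=.08; H=np.array([.672,.063,0])/' h.py; python3 -c "
from h import *
delta([w(-.2,.25,.3),tip(.87,.05)])"
```

```text
t 0.95 pos [0.214 0.542 0.311] F [ 1.5 -0.5 -0.5] q [-1.49  0.91  0.23  1.08  0.1   1.77 -0.99]
goal [0.453 0.296 0.3  ] d [-2.996  2.022  2.304] w [ 0.025 -0.038  0.063]
goal [0.492 0.174 0.217] d [-3.634  2.139  4.097] w [ 0.025 -0.038  0.063]
```

Request:
step_arm(
  motion=[
    {"dx": -1, "dy": 0.67, "dz": 0.77, "wx": 0.025, "wy": -0.038, "wz": 0.063},
    {"dx": -1, "dy": 0.67, "dz": 0.77, "wx": 0.025, "wy": -0.038, "wz": 0.063},
    {"dx": -1, "dy": 0.67, "dz": 0.77, "wx": 0.025, "wy": -0.038, "wz": 0.063},
    {"dx": -1, "dy": 0.67, "dz": 0.77, "wx": 0.025, "wy": -0.038, "wz": 0.063},
  ],
)

```text
$.motion[0]: bad value
```

```bash
python3 -c "
from h import *
delta([w(-.2,.25,.3),tip(.87,.05)])"
```

```text
t 0.95 pos [0.214 0.542 0.311] F [ 1.5 -0.5 -0.5] q [-1.49  0.91  0.23  1.08  0.1   1.77 -0.99]
goal [0.453 0.296 0.3  ] d [-2.996  2.022  2.304] w [ 0.025 -0.038  0.063]
goal [0.492 0.174 0.217] d [-3.634  2.139  4.097] w [ 0.025 -0.038  0.063]
```

Request:
step_arm(
  motion=[
    {"dx": -1, "dy": 0.67, "dz": 0.77, "wx": 0.025, "wy": -0.038, "wz": 0.063, "claw": 0},
    {"dx": -1, "dy": 0.67, "dz": 0.77, "wx": 0.025, "wy": -0.038, "wz": 0.063, "claw": 0},
    {"dx": -1, "dy": 0.67, "dz": 0.77, "wx": 0.025, "wy": -0.038, "wz": 0.063, "claw": 0},
    {"dx": -1, "dy": 0.67, "dz": 0.77, "wx": 0.025, "wy": -0.038, "wz": 0.063, "claw": 0},
  ],
)

```text
clock: 1.35
tool_pos: [0.2964, 0.4575, 0.3069]
eef_rot: [0.627, 0.679, -0.26, 0.281]
contact_force: [-0.3, 1.0, 0.6]
opening: 0.007
finger_force: 0.0
```

```bash
python3 -c "
from h import *
delta([w(-.2,.25,.3),tip(.87,.05)])"
```

```text
t 1.35 pos [0.296 0.457 0.307] F [-0.3  1.   0.6] q [-1.38  0.91  0.31  1.19  0.14  1.76 -1.04]
goal [0.453 0.296 0.3  ] d [-1.47   1.787  1.591] w [-0.  0.  0.]
goal [0.492 0.174 0.217] d [-1.843  2.152  3.426] w [-0.  0.  0.]
```

Orientation is right now. I'll close in on the standoff in two moves.

Request:
step_arm(
  motion=[
    {"dx": -0.7, "dy": 0.9, "dz": 0.8, "claw": 0},
    {"dx": -0.7, "dy": 0.9, "dz": 0.8, "claw": 0},
    {"dx": -0.7, "dy": 0.9, "dz": 0.8, "claw": 0},
    {"dx": -0.7, "dy": 0.9, "dz": 0.8, "claw": 0},
  ],
)

```text
$.motion[0]: bad value
```

Request:
step_arm(
  motion=[
    {"dx": -0.74, "dy": 0.88, "dz": 0.78, "claw": 0},
    {"dx": -0.74, "dy": 0.88, "dz": 0.78, "claw": 0},
    {"dx": -0.74, "dy": 0.88, "dz": 0.78, "claw": 0},
    {"dx": -0.74, "dy": 0.88, "dz": 0.78, "claw": 0},
  ],
)

```text
$.motion[0]: bad value
```

```bash
python3 -c "
from h import *
delta([tip(.87,.05)])"
```

```text
t 1.35 pos [0.296 0.457 0.307] F [-0.3  1.   0.6] q [-1.38  0.91  0.31  1.19  0.14  1.76 -1.04]
goal [0.492 0.174 0.217] d [-1.843  2.152  3.426] w [-0.  0.  0.]
```

Request:
step_arm(
  motion=[
    {"dx": -0.7, "dy": 0.9, "dz": 0.8, "wx": 0, "wy": 0, "wz": 0, "claw": 0},
    {"dx": -0.7, "dy": 0.9, "dz": 0.8, "wx": 0, "wy": 0, "wz": 0, "claw": 0},
    {"dx": -0.7, "dy": 0.9, "dz": 0.8, "wx": 0, "wy": 0, "wz": 0, "claw": 0},
    {"dx": -0.7, "dy": 0.9, "dz": 0.8, "wx": 0, "wy": 0, "wz": 0, "claw": 0},
  ],
)

```text
clock: 1.75
tool_pos: [0.3734, 0.3808, 0.3013]
eef_rot: [0.626, 0.68, -0.259, 0.28]
contact_force: [-0.3, 0.1, -0.4]
opening: 0.005
finger_force: 0.0
```

Request:
step_arm(
  motion=[
    {"dx": -0.74, "dy": 0.88, "dz": 0.78, "wx": 0, "wy": 0, "wz": 0, "claw": 0},
    {"dx": -0.74, "dy": 0.88, "dz": 0.78, "wx": 0, "wy": 0, "wz": 0, "claw": 0},
    {"dx": -0.74, "dy": 0.88, "dz": 0.78, "wx": 0, "wy": 0, "wz": 0, "claw": 0},
    {"dx": -0.74, "dy": 0.88, "dz": 0.78, "wx": 0, "wy": 0, "wz": 0, "claw": 0},
  ],
)

```text
clock: 2.15
tool_pos: [0.4503, 0.3022, 0.2983]
eef_rot: [0.626, 0.681, -0.259, 0.28]
contact_force: [-0.6, -0.1, 0.3]
opening: 0.0
finger_force: 0.0
```

```bash
python3 -c "
from h import *
delta([tip(.87,.05)])"
```

```text
t 2.15 pos [0.45  0.302 0.298] F [-0.6 -0.1  0.3] q [-1.13  0.83  0.35  1.42  0.3   1.48 -0.84]
goal [0.492 0.174 0.217] d [-0.452  0.382  1.873] w [ 0.    -0.001  0.001]
```

Request:
step_arm(
  motion=[
    {"dx": -0.45, "dy": 0.2, "dz": 0.95, "wx": 0, "wy": 0, "wz": 0, "claw": 0},
    {"dx": -0.45, "dy": 0.2, "dz": 0.95, "wx": 0, "wy": 0, "wz": 0, "claw": 0},
    {"dx": -0.45, "dy": 0.2, "dz": 0.95, "wx": 0, "wy": 0, "wz": 0, "claw": 0},
    {"dx": -0.45, "dy": 0.2, "dz": 0.95, "wx": 0, "wy": 0, "wz": 0, "claw": 0},
  ],
)

```text
clock: 2.55
tool_pos: [0.4718, 0.2272, 0.2691]
eef_rot: [0.624, 0.682, -0.258, 0.28]
contact_force: [0.2, 1.0, -0.1]
opening: 0.009
finger_force: 0.0
```

Request:
step_arm(
  motion=[
    {"dx": 0, "dy": 0.1, "dz": 0.45, "wx": 0, "wy": 0, "wz": 0, "claw": 0},
    {"dx": 0, "dy": 0.18, "dz": 0.9, "wx": 0, "wy": 0, "wz": 0, "claw": 0},
    {"dx": 0, "dy": 0.18, "dz": 0.9, "wx": 0, "wy": 0, "wz": 0, "claw": 0},
    {"dx": 0, "dy": 0.18, "dz": 0.9, "wx": 0, "wy": 0, "wz": 0, "claw": 0},
  ],
)

```text
clock: 2.95
tool_pos: [0.4912, 0.1776, 0.2182]
eef_rot: [0.624, 0.682, -0.258, 0.28]
contact_force: [-1.2, 1.1, -0.1]
opening: 0.008
finger_force: 0.0
```

```bash
python3 -c "
from h import *
delta([tip(a) for a in(.87,1.0,1.15,1.25,1.35,1.4)])
p,d=viewer.snapshot('side'); cv2.imwrite('pics/s1.png',p[:,:,::-1])
board('t1')"
```

```text
t 2.95 pos [0.491 0.178 0.218] F [-1.2  1.1 -0.1] q [-0.98  0.87  0.36  1.69  0.39  1.13 -0.85]
goal [0.52  0.176 0.225] d [-0.096  0.354 -0.028] w [ 0.001 -0.001  0.002]
goal [0.539 0.178 0.245] d [-0.273  0.597 -0.204] w [ 0.001 -0.001  0.002]
goal [0.564 0.18  0.265] d [-0.451  0.91  -0.38 ] w [ 0.001 -0.001  0.002]
goal [0.582 0.181 0.276] d [-0.551  1.135 -0.479] w [ 0.001 -0.001  0.002]
goal [0.601 0.183 0.286] d [-0.636  1.369 -0.562] w [ 0.001 -0.001  0.002]
goal [0.61  0.183 0.29 ] d [-0.673  1.489 -0.597] w [ 0.001 -0.001  0.002]
board angle 0.867 n 1689 y range -0.09
```

View pics/s1.png

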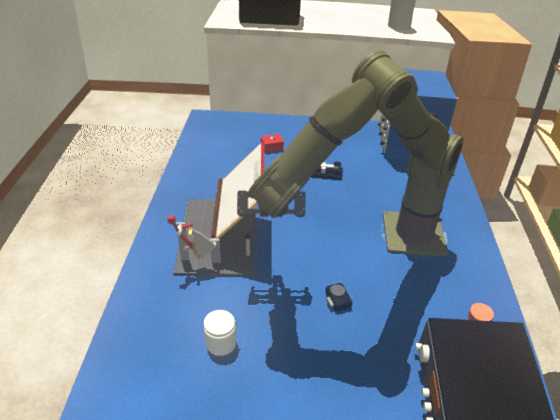

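The gripper is at about (270,200), under the board's near corner. The board hasn't moved, so I'll raise it now.

Request:
step_arm(
  motion=[
    {"dx": -0.1, "dy": 0.2, "dz": -0.03, "wx": 0, "wy": 0, "wz": 0, "claw": 0},
    {"dx": -0.1, "dy": 0.35, "dz": -0.03, "wx": 0, "wy": 0, "wz": 0, "claw": 0},
    {"dx": -0.18, "dy": 0.47, "dz": -0.12, "wx": 0, "wy": 0, "wz": 0, "claw": 0},
    {"dx": -0.27, "dy": 0.6, "dz": -0.2, "wx": 0, "wy": 0, "wz": 0, "claw": 0},
    {"dx": -0.36, "dy": 0.75, "dz": -0.29, "wx": 0, "wy": 0, "wz": 0, "claw": 0},
    {"dx": -0.45, "dy": 0.91, "dz": -0.38, "wx": 0, "wy": 0, "wz": 0, "claw": 0},
    {"dx": -0.45, "dy": 0.91, "dz": -0.38, "wx": 0, "wy": 0, "wz": 0, "claw": 0},
  ],
)

```text
clock: 3.75
tool_pos: [0.5661, 0.1788, 0.2672]
eef_rot: [0.626, 0.681, -0.256, 0.281]
contact_force: [-0.7, 1.0, 0.5]
opening: 0.006
finger_force: 0.7
```

```bash
python3 -c "
from h import *
delta([tip(a) for a in(1.15,1.25,1.35,1.4)])
board('t2')"
```

```text
t 3.75 pos [0.566 0.179 0.267] F [-0.7  1.   0.5] q [-0.89  0.87  0.37  1.46  0.4   1.28 -0.7 ]
goal [0.564 0.18  0.265] d [ 0.029 -0.023  0.01 ] w [ 0.002 -0.002  0.001]
goal [0.582 0.181 0.276] d [-0.071  0.202 -0.089] w [ 0.002 -0.002  0.001]
goal [0.601 0.183 0.286] d [-0.155  0.437 -0.171] w [ 0.002 -0.002  0.001]
goal [0.61  0.183 0.29 ] d [-0.19   0.558 -0.207] w [ 0.002 -0.002  0.001]
board angle 1.237 n 263 y range -0.089
```

View pics/t2.png

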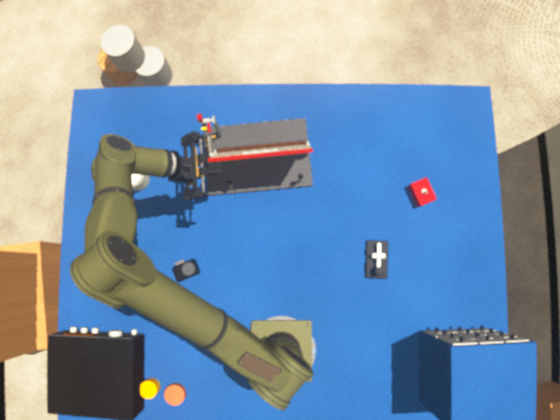

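The board's red edge is now at about row 153, at roughly 1.2 rad. I'll continue past the top.

Request:
step_arm(
  motion=[
    {"dx": -0.04, "dy": 0.1, "dz": -0.05, "wx": 0, "wy": 0, "wz": 0, "claw": 0},
    {"dx": -0.07, "dy": 0.2, "dz": -0.09, "wx": 0, "wy": 0, "wz": 0, "claw": 0},
    {"dx": -0.11, "dy": 0.3, "dz": -0.13, "wx": 0, "wy": 0, "wz": 0, "claw": 0},
    {"dx": -0.14, "dy": 0.39, "dz": -0.15, "wx": 0, "wy": 0, "wz": 0, "claw": 0},
    {"dx": -0.14, "dy": 0.39, "dz": -0.15, "wx": 0, "wy": 0, "wz": 0, "claw": 0},
    {"dx": -0.14, "dy": 0.39, "dz": -0.15, "wx": 0, "wy": 0, "wz": 0, "claw": 0},
  ],
)

```text
clock: 4.4
tool_pos: [0.5959, 0.1791, 0.2822]
eef_rot: [0.625, 0.68, -0.259, 0.281]
contact_force: [-0.3, -0.2, 0.6]
opening: 0.005
finger_force: 0.4
```

```bash
python3 -c "
from h import *
delta([tip(a) for a in(1.35,1.4,1.45)])
board('t3')
p,d=viewer.snapshot('side');C=(cloud('side',d)-H)@S
A=cv2.imread('pics/t3.png')[80:230,150:350]; B=p[100:300,130:330,::-1]
A=cv2.resize(A,None,fx=2,fy=2); B=cv2.resize(B,None,fx=1.9,fy=1.9); 
o=np.zeros((400,790,3),np.uint8); o[:300,:400]=A; o[:380,405:785]=B; cv2.imwrite('pics/c3.png',o)
hs=cv2.cvtColor(np.ascontiguousarray(p),cv2.COLOR_RGB2HSV); r=((hs[...,0]<8)|(hs[...,0]>172))&(hs[...,1]>140)&(hs[...,2]>70)&(C[...,2]>.15)&(C[...,0]>.05)&(C[...,0]<.2)
print('pawl red',C[r].mean(0).round(3) if r.any() else None, r.sum())
# red edge
p=cv2.imread('pics/t3.png')
"
```

```text
t 4.4 pos [0.596 0.179 0.282] F [-0.3 -0.2  0.6] q [-0.86  0.89  0.38  1.35  0.4   1.35 -0.64]
goal [0.601 0.183 0.286] d [-0.003  0.065 -0.059] w [ 0.    -0.     0.001]
goal [0.61  0.183 0.29 ] d [-0.039  0.185 -0.095] w [ 0.    -0.     0.001]
goal [0.62  0.184 0.293] d [-0.071  0.307 -0.126] w [ 0.    -0.     0.001]
board angle 0.908 n 101 y range -0.074
pawl red [0.076 0.181 0.192] 30
```

View pics/c3.png

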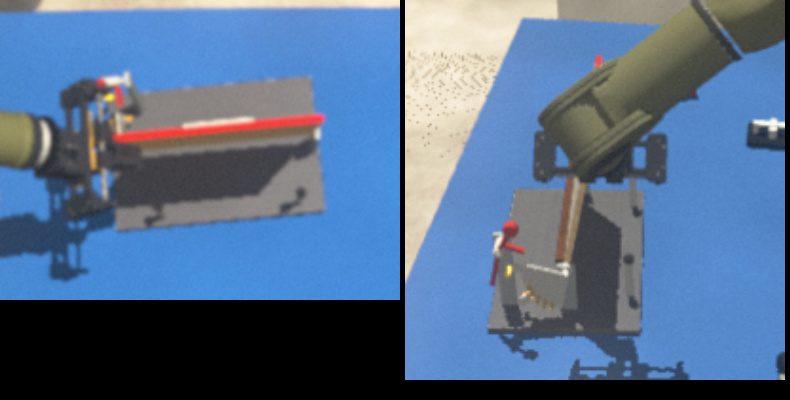

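The pawl's tail has swung over to the board side: the red ball at crop (512,228) is now at x=+0.076, inboard of its pivot. It has tumbled. I'll add a few mm to be sure, then lower.

Request:
step_arm(
  motion=[
    {"dx": -0.01, "dy": 0.06, "dz": -0.01, "wx": 0, "wy": 0, "wz": 0, "claw": 0},
    {"dx": -0.01, "dy": 0.06, "dz": -0.01, "wx": 0, "wy": 0, "wz": 0, "claw": 0},
    {"dx": -0.01, "dy": 0.06, "dz": -0.01, "wx": 0, "wy": 0, "wz": 0, "claw": 0},
  ],
)

```text
clock: 4.8
tool_pos: [0.6006, 0.18, 0.2831]
eef_rot: [0.625, 0.681, -0.259, 0.281]
contact_force: [-0.6, 0.5, 0.8]
opening: 0.005
finger_force: 0.3
```

```bash
python3 -c "
from h import *
delta([tip(a) for a in(1.25,1.15,1.05,.95,.87,.8)])
p,d=viewer.snapshot('side');C=(cloud('side',d)-H)@S
hs=cv2.cvtColor(p,cv2.COLOR_RGB2HSV); r=((hs[...,0]<8)|(hs[...,0]>172))&(hs[...,1]>140)&(hs[...,2]>70)
z=(C[...,2]>.15)&(C[...,0]>.05)&(C[...,0]<.2); print('pawl',C[r&z].mean(0).round(3))
p,d=viewer.snapshot('top');C=(cloud('top',d)-H)@S
hs=cv2.cvtColor(p,cv2.COLOR_RGB2HSV); r=((hs[...,0]<8)|(hs[...,0]>172))&(hs[...,1]>140)&(hs[...,2]>70)
q=C[r&(abs(C[...,1])<.1)&(C[...,2]>.2)]; e=np.median(q,0); print('edge',e.round(3),'ang',np.arctan2(e[2]-.1,-e[0]).round(3))
"
```

```text
t 4.8 pos [0.601 0.18  0.283] F [-0.6  0.5  0.8] q [-0.85  0.9   0.38  1.34  0.4   1.36 -0.63]
goal [0.582 0.181 0.276] d [ 0.085 -0.229  0.037] w [ 0.001 -0.001  0.001]
goal [0.564 0.18  0.265] d [ 0.185 -0.453  0.136] w [ 0.001 -0.001  0.001]
goal [0.547 0.178 0.252] d [ 0.3   -0.665  0.25 ] w [ 0.001 -0.001  0.001]
goal [0.531 0.177 0.238] d [ 0.428 -0.863  0.378] w [ 0.001 -0.001  0.001]
goal [0.52  0.176 0.225] d [ 0.539 -1.01   0.488] w [ 0.001 -0.001  0.001]
goal [0.51  0.175 0.214] d [ 0.642 -1.129  0.591] w [ 0.001 -0.001  0.001]
pawl [0.076 0.181 0.193]
edge [-0.037 -0.002  0.315] ang 1.4
```

Board at 1.40 and pawl clear. Lowering gradually.

Request:
step_arm(
  motion=[
    {"dx": 0.04, "dy": -0.11, "dz": 0.02, "wx": 0, "wy": 0, "wz": 0, "claw": 0},
    {"dx": 0.09, "dy": -0.23, "dz": 0.04, "wx": 0, "wy": 0, "wz": 0, "claw": 0},
    {"dx": 0.13, "dy": -0.34, "dz": 0.08, "wx": 0, "wy": 0, "wz": 0, "claw": 0},
    {"dx": 0.18, "dy": -0.45, "dz": 0.14, "wx": 0, "wy": 0, "wz": 0, "claw": 0},
    {"dx": 0.24, "dy": -0.56, "dz": 0.19, "wx": 0, "wy": 0, "wz": 0, "claw": 0},
    {"dx": 0.3, "dy": -0.67, "dz": 0.25, "wx": 0, "wy": 0, "wz": 0, "claw": 0},
    {"dx": 0.36, "dy": -0.77, "dz": 0.31, "wx": 0, "wy": 0, "wz": 0, "claw": 0},
    {"dx": 0.43, "dy": -0.86, "dz": 0.38, "wx": 0, "wy": 0, "wz": 0, "claw": 0},
  ],
)

```text
clock: 5.7
tool_pos: [0.5305, 0.1775, 0.2369]
eef_rot: [0.625, 0.681, -0.259, 0.28]
contact_force: [-1.8, 0.6, 0.5]
opening: 0.005
finger_force: 0.9
```

```bash
cat >> h.py <<'E'
def look():
    p,d=viewer.snapshot('side');C=(cloud('side',d)-H)@S
    hs=cv2.cvtColor(p,cv2.COLOR_RGB2HSV); r=((hs[...,0]<8)|(hs[...,0]>172))&(hs[...,1]>140)&(hs[...,2]>70)
    z=(C[...,2]>.15)&(C[...,0]>.05)&(C[...,0]<.2)&(C[...,1]>.1); print('pawl',C[r&z].mean(0).round(3))
    p,d=viewer.snapshot('top');C=(cloud('top',d)-H)@S; cv2.imwrite('pics/last.png',p[:,:,::-1])
    hs=cv2.cvtColor(p,cv2.COLOR_RGB2HSV); r=((hs[...,0]<8)|(hs[...,0]>172))&(hs[...,1]>140)&(hs[...,2]>70)
    q=C[r&(abs(C[...,1])<.1)&(C[...,2]>.05)&(C[...,0]<.02)&(C[...,0]>-.26)]; e=np.median(q,0); print('edge',e.round(3),'ang',np.arctan2(e[2]-.1,-e[0]).round(3))
E
python3 -c "
from h import *
delta([tip(a) for a in(.85,.75,.65,.55,.45,.35,.25)])
look()"
```

```text
t 5.7 pos [0.53  0.178 0.237] F [-1.8  0.6  0.5] q [-0.93  0.88  0.37  1.57  0.4   1.2  -0.78]
goal [0.517 0.176 0.222] d [ 0.129 -0.17   0.137] w [ 0.    -0.001  0.002]
goal [0.504 0.175 0.205] d [ 0.28  -0.333  0.287] w [ 0.    -0.001  0.002]
goal [0.492 0.174 0.187] d [ 0.44  -0.476  0.447] w [ 0.    -0.001  0.002]
goal [0.483 0.173 0.168] d [ 0.607 -0.598  0.614] w [ 0.    -0.001  0.002]
goal [0.475 0.173 0.148] d [ 0.781 -0.698  0.788] w [ 0.    -0.001  0.002]
goal [0.469 0.172 0.128] d [ 0.958 -0.774  0.966] w [ 0.    -0.001  0.002]
goal [0.464 0.172 0.108] d [ 1.138 -0.825  1.146] w [ 0.    -0.001  0.002]
pawl [0.076 0.184 0.201]
edge [-0.117 -0.003  0.286] ang 1.009
```

The board follows, now at 1.01, past where notch 5 would hold it. Continuing down.

Request:
step_arm(
  motion=[
    {"dx": 0.07, "dy": -0.09, "dz": 0.07, "wx": 0, "wy": 0, "wz": 0, "claw": 0},
    {"dx": 0.13, "dy": -0.17, "dz": 0.14, "wx": 0, "wy": 0, "wz": 0, "claw": 0},
    {"dx": 0.2, "dy": -0.25, "dz": 0.21, "wx": 0, "wy": 0, "wz": 0, "claw": 0},
    {"dx": 0.28, "dy": -0.33, "dz": 0.29, "wx": 0, "wy": 0, "wz": 0, "claw": 0},
    {"dx": 0.36, "dy": -0.4, "dz": 0.37, "wx": 0, "wy": 0, "wz": 0, "claw": 0},
    {"dx": 0.44, "dy": -0.48, "dz": 0.45, "wx": 0, "wy": 0, "wz": 0, "claw": 0},
    {"dx": 0.52, "dy": -0.54, "dz": 0.53, "wx": 0, "wy": 0, "wz": 0, "claw": 0},
    {"dx": 0.61, "dy": -0.6, "dz": 0.61, "wx": 0, "wy": 0, "wz": 0, "claw": 0},
  ],
)

```text
clock: 6.6
tool_pos: [0.483, 0.1732, 0.1676]
eef_rot: [0.625, 0.681, -0.259, 0.28]
contact_force: [-3.9, 1.2, -0.8]
opening: 0.006
finger_force: 1.5
```

```bash
python3 -c "
from h import *
delta([tip(a) for a in(.45,.35,.25,.15,.05,0,-.05)])
look()"
```

```text
t 6.6 pos [0.483 0.173 0.168] F [-3.9  1.2 -0.8] q [-0.98  0.94  0.36  1.73  0.39  1.03 -0.9 ]
goal [0.475 0.173 0.148] d [ 0.171 -0.104  0.171] w [ 0.    -0.001  0.001]
goal [0.469 0.172 0.128] d [ 0.349 -0.18   0.348] w [ 0.    -0.001  0.001]
goal [0.464 0.172 0.108] d [ 0.529 -0.232  0.529] w [ 0.    -0.001  0.001]
goal [0.462 0.172 0.087] d [ 0.709 -0.259  0.71 ] w [ 0.    -0.001  0.001]
goal [0.462 0.172 0.067] d [ 0.889 -0.261  0.89 ] w [ 0.    -0.001  0.001]
goal [0.463 0.172 0.057] d [ 0.977 -0.253  0.979] w [ 0.    -0.001  0.001]
goal [0.464 0.172 0.047] d [ 1.065 -0.238  1.067] w [ 0.    -0.001  0.001]
pawl [0.076 0.179 0.187]
edge [-0.181  0.005  0.223] ang 0.596
```

Request:
step_arm(
  motion=[
    {"dx": 0.09, "dy": -0.06, "dz": 0.09, "wx": 0, "wy": 0, "wz": 0, "claw": 0},
    {"dx": 0.18, "dy": -0.11, "dz": 0.18, "wx": 0, "wy": 0, "wz": 0, "claw": 0},
    {"dx": 0.26, "dy": -0.15, "dz": 0.26, "wx": 0, "wy": 0, "wz": 0, "claw": 0},
    {"dx": 0.35, "dy": -0.18, "dz": 0.35, "wx": 0, "wy": 0, "wz": 0, "claw": 0},
    {"dx": 0.44, "dy": -0.21, "dz": 0.44, "wx": 0, "wy": 0, "wz": 0, "claw": 0},
    {"dx": 0.53, "dy": -0.23, "dz": 0.53, "wx": 0, "wy": 0, "wz": 0, "claw": 0},
    {"dx": 0.62, "dy": -0.25, "dz": 0.62, "wx": 0, "wy": 0, "wz": 0, "claw": 0},
    {"dx": 0.7, "dy": -0.26, "dz": 0.7, "wx": 0, "wy": 0, "wz": 0, "claw": 0},
  ],
)

```text
clock: 7.5
tool_pos: [0.4622, 0.1723, 0.0879]
eef_rot: [0.625, 0.681, -0.259, 0.28]
contact_force: [-4.8, 1.6, -2.4]
opening: 0.004
finger_force: 2.4
```

```bash
python3 -c "
from h import *
delta([tip(a) for a in(.05,0,-.05,-.1)])
look()"
```

```text
t 7.5 pos [0.462 0.172 0.088] F [-4.8  1.6 -2.4] q [-1.    1.06  0.34  1.79  0.38  0.88 -0.99]
goal [0.462 0.172 0.067] d [ 0.177 -0.003  0.191] w [ 0.001 -0.001  0.002]
goal [0.463 0.172 0.057] d [0.266 0.005 0.28 ] w [ 0.001 -0.001  0.002]
goal [0.464 0.172 0.047] d [0.354 0.02  0.368] w [ 0.001 -0.001  0.002]
goal [0.465 0.172 0.037] d [0.44  0.041 0.455] w [ 0.001 -0.001  0.002]
pawl [0.078 0.178 0.186]
edge [-0.216  0.034  0.136] ang 0.164
```

Request:
step_arm(
  motion=[
    {"dx": 0.06, "dy": 0, "dz": 0.06, "wx": 0, "wy": 0, "wz": 0, "claw": 0},
    {"dx": 0.12, "dy": 0, "dz": 0.12, "wx": 0, "wy": 0, "wz": 0, "claw": 0},
    {"dx": 0.18, "dy": 0, "dz": 0.19, "wx": 0, "wy": 0, "wz": 0, "claw": 0},
    {"dx": 0.23, "dy": 0, "dz": 0.24, "wx": 0, "wy": 0, "wz": 0, "claw": 0},
    {"dx": 0.28, "dy": 0, "dz": 0.29, "wx": 0, "wy": 0, "wz": 0, "claw": 0},
    {"dx": 0.34, "dy": 0, "dz": 0.35, "wx": 0, "wy": 0, "wz": 0, "claw": 0},
    {"dx": 0.4, "dy": 0, "dz": 0.4, "wx": 0, "wy": 0, "wz": 0, "claw": 0},
    {"dx": 0.4, "dy": 0, "dz": 0.4, "wx": 0, "wy": 0, "wz": 0, "claw": 0},
  ],
)

```text
clock: 8.4
tool_pos: [0.4632, 0.171, 0.044]
eef_rot: [0.625, 0.68, -0.259, 0.281]
contact_force: [-0.7, -0.7, -0.7]
opening: 0.009
finger_force: 0.0
```

```bash
python3 -c "
from h import *
delta([tip(a) for a in(0,.1,.2,.3,.4,.45,.5)])
look()
p,d=viewer.snapshot('side');B=p[100:300,130:330,::-1];cv2.imwrite('pics/c4.png',cv2.resize(B,None,fx=2.5,fy=2.5))"
```

```text
t 8.4 pos [0.463 0.171 0.044] F [-0.7 -0.7 -0.7] q [-1.    1.13  0.34  1.78  0.38  0.83 -1.02]
goal [0.463 0.172 0.057] d [-0.109 -0.007 -0.121] w [ 0.001 -0.     0.001]
goal [0.462 0.172 0.077] d [-0.287 -0.017 -0.299] w [ 0.001 -0.     0.001]
goal [0.463 0.172 0.098] d [-0.468 -0.002 -0.48 ] w [ 0.001 -0.     0.001]
goal [0.466 0.172 0.118] d [-0.648  0.037 -0.66 ] w [ 0.001 -0.     0.001]
goal [0.471 0.172 0.138] d [-0.827  0.102 -0.839] w [ 0.001 -0.     0.001]
goal [0.475 0.173 0.148] d [-0.916  0.143 -0.928] w [ 0.001 -0.     0.001]
goal [0.478 0.173 0.158] d [-1.003  0.19  -1.015] w [ 0.001 -0.     0.001]
pawl [0.097 0.179 0.197]
edge [-0.219  0.089  0.104] ang 0.016
```

View pics/c4.png

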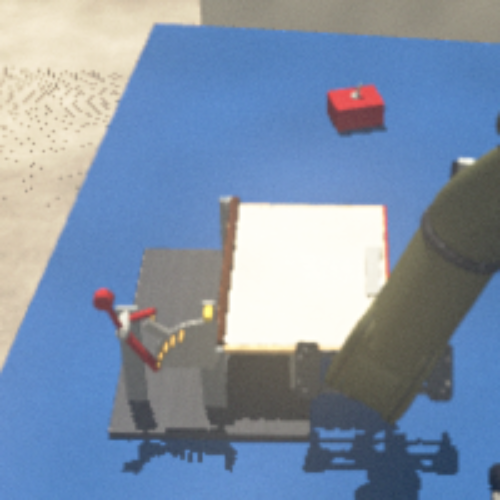

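The board lies flat and unloaded, and the pawl tail leans away again (crop (103,298)), so it's armed. Raising it to about 0.52 rad.

Request:
step_arm(
  motion=[
    {"dx": -0.13, "dy": 0, "dz": -0.13, "wx": 0, "wy": 0, "wz": 0, "claw": 0},
    {"dx": -0.29, "dy": 0, "dz": -0.29, "wx": 0, "wy": 0, "wz": 0, "claw": 0},
    {"dx": -0.47, "dy": 0, "dz": -0.47, "wx": 0, "wy": 0, "wz": 0, "claw": 0},
    {"dx": -0.65, "dy": 0.04, "dz": -0.65, "wx": 0, "wy": 0, "wz": 0, "claw": 0},
    {"dx": -0.83, "dy": 0.1, "dz": -0.83, "wx": 0, "wy": 0, "wz": 0, "claw": 0},
    {"dx": -0.92, "dy": 0.15, "dz": -0.93, "wx": 0, "wy": 0, "wz": 0, "claw": 0},
    {"dx": -1, "dy": 0.18, "dz": -1, "wx": 0, "wy": 0, "wz": 0, "claw": 0},
    {"dx": -1, "dy": 0.18, "dz": -1, "wx": 0, "wy": 0, "wz": 0, "claw": 0},
  ],
)

```text
clock: 9.35
tool_pos: [0.4782, 0.1751, 0.1576]
eef_rot: [0.626, 0.682, -0.256, 0.28]
contact_force: [0.3, 5.8, -5.0]
opening: 0.005
finger_force: 3.2
```

```bash
python3 -c "
from h import *
delta([tip(a) for a in(.5,.3,.2)])
look()"
```

```text
t 9.35 pos [0.478 0.175 0.158] F [ 0.3  5.8 -5. ] q [-0.99  0.95  0.35  1.75  0.39  1.   -0.92]
goal [0.478 0.173 0.158] d [-0.025  0.001  0.014] w [ 0.002 -0.002  0.001]
goal [0.466 0.172 0.118] d [ 0.328 -0.153  0.371] w [ 0.002 -0.002  0.001]
goal [0.463 0.172 0.098] d [ 0.507 -0.193  0.552] w [ 0.002 -0.002  0.001]
pawl [0.093 0.178 0.194]
edge [-0.188  0.009  0.213] ang 0.539
```

Request:
step_arm(
  motion=[
    {"dx": 0.07, "dy": -0.03, "dz": 0.07, "wx": 0, "wy": 0, "wz": 0, "claw": 0},
    {"dx": 0.13, "dy": -0.06, "dz": 0.14, "wx": 0, "wy": 0, "wz": 0, "claw": 0},
    {"dx": 0.2, "dy": -0.09, "dz": 0.21, "wx": 0, "wy": 0, "wz": 0, "claw": 0},
    {"dx": 0.27, "dy": -0.12, "dz": 0.29, "wx": 0, "wy": 0, "wz": 0, "claw": 0},
    {"dx": 0.35, "dy": -0.15, "dz": 0.37, "wx": 0, "wy": 0, "wz": 0, "claw": 0},
    {"dx": 0.35, "dy": -0.15, "dz": 0.37, "wx": 0, "wy": 0, "wz": 0, "claw": 0},
  ],
)

```text
clock: 10.05
tool_pos: [0.4647, 0.1701, 0.1158]
eef_rot: [0.625, 0.681, -0.26, 0.281]
contact_force: [-0.1, -0.4, 0.1]
opening: 0.006
finger_force: 0.2
```

```bash
python3 -c "
from h import *
delta([tip(.3)])
look()"
```

```text
t 10.05 pos [0.465 0.17  0.116] F [-0.1 -0.4  0.1] q [-1.    1.01  0.35  1.79  0.39  0.92 -0.97]
goal [0.466 0.172 0.118] d [-0.006  0.022 -0.035] w [ 0.    -0.     0.002]
pawl [0.094 0.178 0.196]
edge [-0.197  0.011  0.195] ang 0.451
```

The board rests on notch 2 at 0.45. Withdrawing along the finger axis.

Request:
step_arm(
  motion=[
    {"dx": 0.1, "dy": -0.3, "dz": 0, "wx": 0, "wy": 0, "wz": 0, "claw": 0},
    {"dx": 0.1, "dy": -0.3, "dz": -0.3, "wx": 0, "wy": 0, "wz": 0, "claw": 0},
    {"dx": 0.1, "dy": -0.3, "dz": -0.65, "wx": 0, "wy": 0, "wz": 0, "claw": 0},
    {"dx": 0.1, "dy": -0.3, "dz": -1, "wx": 0, "wy": 0, "wz": 0, "claw": 0},
    {"dx": 0.1, "dy": -0.3, "dz": -1, "wx": 0, "wy": 0, "wz": 0, "claw": 0},
  ],
)

```text
clock: 10.65
tool_pos: [0.4374, 0.2338, 0.1691]
eef_rot: [0.625, 0.682, -0.256, 0.28]
contact_force: [0.2, -0.0, -0.7]
opening: 0.008
finger_force: 0.0
```

Request:
step_arm(
  motion=[
    {"dx": 0, "dy": -0.2, "dz": -0.4, "wx": 0, "wy": 0, "wz": 0, "claw": 0},
    {"dx": 0, "dy": -0.2, "dz": -0.8, "wx": 0, "wy": 0, "wz": 0, "claw": 0},
    {"dx": 0, "dy": -0.2, "dz": -0.8, "wx": 0, "wy": 0, "wz": 0, "claw": 0},
    {"dx": 0, "dy": -0.2, "dz": -0.8, "wx": 0, "wy": 0, "wz": 0, "claw": 0},
    {"dx": 0, "dy": -0.2, "dz": -0.8, "wx": 0, "wy": 0, "wz": 0, "claw": 0},
  ],
)

```text
clock: 11.15
tool_pos: [0.4165, 0.2719, 0.2124]
eef_rot: [0.625, 0.68, -0.261, 0.281]
contact_force: [0.2, 0.6, 0.1]
opening: 0.005
finger_force: 0.0
```

```bash
python3 -c "
from h import *
delta([tip(.3)])
look(); board('t9')"
```

```text
t 11.15 pos [0.417 0.272 0.212] F [0.2 0.6 0.1] q [-1.14  0.89  0.32  1.63  0.29  1.25 -0.96]
goal [0.466 0.172 0.118] d [-0.081  0.521  1.749] w [-0.     0.     0.001]
pawl [0.094 0.177 0.194]
edge [-0.197  0.007  0.196] ang 0.452
board angle 0.445 n 2892 y range -0.09
```

View pics/t9.png

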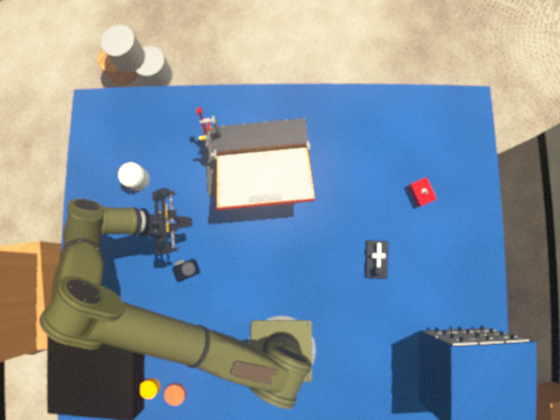

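The gripper is clear at about (175,222) and the board rests at 0.45. The jar (133,177), microphone (186,269), Morse key and switch box haven't moved. Handing in.

```bash
python3 -c "
from plant import workorder
print(workorder.finish_job())"
```

```text
the job is handed in; nothing more can be done
None
```

The job is handed in: the board went past the top to 1.40 rad and the pawl tumbled, I lowered it gently until flat and the pawl re-armed, and it now rests on the second notch (0.45 rad by camera) with the gripper clear and the four loose objects where they were; no verdict came back from the hand-in.

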